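# Point out two shells for the table camera, then log them

## Robot

A 6-joint arm with a two-finger parallel gripper is mounted at the origin on the work surface. World frame = base frame: x ahead of the robot, y to its left, z up, the work surface at z = 0. Lengths are in mm, angles in rad, forces in N, time in s.
With the tool pointing down it reaches from about 350 to 975 mm from the base axis. Payload 7.1 kg.
Tool frame: the origin (TCP) lies midway between the tips of the shut fingers; the grasp point (between the pads) lies 19 mm behind it; z points along the fingers, y is the line along which they close (so a half turn about z gives the same grasp; the last joint's range is limited). The gripper opens to 88 mm and grips with 3 to 60 N. Pads are 20 mm wide; open, the fingers measure 115 mm over their backs; the gripper's body (75 mm by 178 mm) begins 61 mm behind the grasp point.
Start: joints at [1.106, 0.423, 1.63, -0, 1.089, -0.019], TCP at [269.455, 563.914, 222.675] pointing down, gripper open.
Joint ranges: [-3, 3], [-0.9, 2.11], [0.09, 2.58], [-1.31, 4.45], [0.11, 2.69], [-2.54, 2.54]. Speed limits (rad/s): [2.39, 2.39, 3.01, 3.14, 3.14, 3.14].

## Interface

Orientations are given as a rotation vector (axis times angle).
In Python, from workcell import ctrl gives the robot as it stands.
- The arm moves only by the shell command python3 -m inch 'ROWS' [OPENING]. ROWS is JSON, a list of rows, each an object with "xyz": the shift along the tool's x, y, z in mm, a list of three; "rot": the turn, a rotation vector about the tool's x, y, z in rad, a list of three. In form: [{"xyz": [dx, dy, dz], "rot": [ax, ay, az]}, ...]. A call has 1 to 12 rows; each row is the pose to reach, as a shift and turn from the pose commanded when the call began, along the tool's axes at that moment; what a row does not reach only later rows make up. A row lasts 1/12 s, in which the tool goes at most 41.7 mm and 7.16 degrees, less where a joint would pass 70% of its speed; a pose out of reach is approached as far as the arm can. A call with a gripper value outside its range is refused whole. OPENING is the closure in counts, from 0 (fully open) to 255 (shut), set as the call begins (- or left out, the last holds). The fingers move at their own pace and stop on an object; the grip force is fixed at half the most. Time passes only in rows, so rows that repeat a pose let the fingers close. It gives the time, the measured TCP pose, the force, the opening and the grip force at its end, in the units of the state.
- ctrl.get_obs(): the state, without advancing time (a new reading comes with each control period).
- ctrl.get_image(name): name is "scene" or "top" or "wrist"; returns the picture (420x560x3 uint8, red, green, blue); there is no depth.
- ctrl.camera_model(name): a dict with "fx", "fy", "cx", "cy" (pixels), "position" and "attitude" of the camera in the world. Camera axes: x right, y up, looking along -z (the intrinsics and any distortion apply to the point x, -y, -z); pixel columns grow to the right and rows downward; lengths in mm; the calibration is good to about 2 mm. A picture is of the moment at which its call begins: read the wrist's pose just before it. camera_model takes no time and is no camera call; for the wrist camera it gives the pose at the moment of the call.
- ctrl.close_job(): hands the job in; it is judged then, once.
The state is a dict: "t": time; "qpos": joint angles; "qvel": joint speeds; "joint_torque": joint torques, N m; "ee_pos": TCP position; "orientation": TCP orientation; "ft_force": force on the tool from outside, world axes, zero at the start; "moment": the same for the moment, N m; "width": finger opening in mm; "grasp_force": force on a finger pad.
Only numpy, scipy, OpenCV 4.12 (cv2) and the standard library are available. Lean on these libraries where they do the work, as an engineer would, in place of code of your own. Each camera call takes 0.05 s, during which the arm holds its last target. There are 200 camera calls.

## Task

Point at the pale whelk shell for the table camera: bring the fingertips just above its top, within about 3 cm, without touching it, and stay there for about three seconds; then point at the ribbed scallop valve in the same way. After that, log the pair by pushing the red-knobbed lever all the way over to its other side with the fingers, and come away from it. Do not touch the two shells, pick nothing up, and leave everything else on the table where it is.

Things in the scene. Friction and masses are not known exactly. Their poses are not given: they have to be found in the camera images.
- whelk: Pale ivory whelk shell, loose, lying on its side on the table: 96 mm long, 51 mm wide and 51 mm high. Origin on the table under its middle; its pointed spire lies towards its +x, z is up.
- whelk_top (a point): The highest point of the whelk shell, on its fat whorl, 51 mm above the table, 5 mm from the shell's middle on the side away from the spire; this is where to point. z is up.
- scallop: Orange-red scallop valve with paler ribs, loose, lying domed side up: a fan about 84 mm across and 22 mm high. Origin on the table under the middle of the dome; the hinge with its small ears is at its -x side, z is up.
- scallop_top (a point): The highest point of the scallop valve, in the middle of the dome, 22 mm above the table; this is where to point. z is up.
- log (a joint): Log lever, in rad: 0 at the start, leaning 0.5 rad from upright towards its base's -x; 1.0 fully over, leaning 0.5 rad towards the base's +x, at a stop. About 1 N at the knob moves it against friction, it stays where it is left, no spring.
- log_base: Grey block of the log lever, fixed to the table: 70 (x) by 50 (y) by 25 mm high. Origin under its centre; the lever's axle runs along its y, 22 mm above the table, through the centre. A 10 mm steel rod carries a red ball knob 26 mm in diameter, centred 80 mm from the axle.
- log_tip (a point): Centre of the lever's red ball knob: 38 mm from the base's centre towards its -x and 92 mm above the table at the start, the same distance towards its +x when fully over; 102 mm above the table midway.
- urchin: Bystander: grey-green domed sea urchin test, loose, 64 mm across, 37 mm high. Origin under its centre.
- dish: Bystander: squat clear glass petri dish, empty, loose, 90 mm across, 18 mm high. Origin under its centre.
- mussel: Bystander: blue-black mussel shell, loose, about 60 mm long, 30 mm wide, 22 mm high. Origin under its middle.
- caliper: Bystander: brass vernier caliper lying flat, loose, 160 mm long, jaws to its -y at its -x end, 8 mm thick. Origin under the middle of its beam.
- forceps: Bystander: steel forceps, loose, 128 mm long, lying on the black strip (18 mm high) at the far table edge. Origin under their middle.
- lens: Bystander: nickel hand lens with handle, loose, ring 58 mm across, handle 70 mm to its +x, lying on the same black strip. Origin under the ring's centre.
Not all that is in view belongs to the job. What is meant by the scallop is not turquoise, and is the larger of those in its own colour.

How it is judged (in metres and radians):
On the way, in this order (a step that is already met when the one before it is completed fails the run):
1. the fingertips dwell just above the whelk shell for 2.5 s (horizontal distance between the grasp point and whelk_top below 0.03 m and z of the grasp point in the frame of whelk_top between 0.012 and 0.075 m), for 2.5 s.
2. then they dwell just above the scallop valve for 2.5 s (horizontal distance between the grasp point and scallop_top below 0.03 m and z of the grasp point in the frame of scallop_top between 0.012 and 0.075 m), for 2.5 s.
3. then the log lever is pushed fully over (value of joint log above 0.9 rad), for 0.2 s.
At the end, for the whole second after the job is handed in: Lever fully over (above 0.9 of 1.0 rad); shells at rest within 5 mm of their starts, bystanders within 20 mm. On the way, 2.5 s at the whelk, then 2.5 s at the scallop: the point between the finger pads within 30 mm sideways of the top point and 12 to 75 mm above it (value of joint log above 0.9 rad and distance of each of whelk, scallop from where it was at the start of the episode below 0.005 m and distance of each of urchin, dish, mussel, caliper, forceps, lens from where it was at the start of the episode below 0.02 m and linear speed of each of whelk, scallop below 0.02 m/s); the robot touches nothing.
It fails at once if the whelk is touched by the robot, lifted or moved more than 5 mm (contact force between any of the fingers, the arm and whelk above 0.3 N or distance of whelk from where it was at the start of the episode above 0.005 m).
It fails at once if the scallop is touched by the robot, lifted or moved more than 5 mm (contact force between any of the fingers, the arm and scallop above 0.3 N or distance of scallop from where it was at the start of the episode above 0.005 m).
It fails at once if a bystander is lifted or moved more than 20 mm (distance of any of urchin, dish, mussel, caliper, forceps, lens from where it was at the start of the episode above 0.02 m).
It also fails if it takes over 58 s, if anything falls off the work surface, if the arm or the gripper's body presses on something with over 40 N, if the wrist force passes 120 N, or if a joint passes its speed limit or range.

## Working session

There is one attempt and no reset: what is moved stays moved. The work goes in short steps, Python scripts to look and compute and a shell command to move; the robot and the scene stay as the last step left them, time stands still between calls to the robot, and variables do not carry over. Pictures are saved under pics/ and viewed, at most 10 in all, crops included, and the job is handed in when it is done.

```bash
mkdir -p pics; ls; python3 - <<'E'
from workcell import ctrl
import cv2
o=ctrl.get_obs();print(o)
for n in("top","scene"):
    m=ctrl.camera_model(n);print(n,m)
    cv2.imwrite(f"pics/{n}0.png",ctrl.get_image(n)[:,:,::-1])
E
```

```text
pics
{'t': 0.0, 'qpos': array([ 1.10599275e+00,  4.23841337e-01,  1.63069701e+00, -1.29879695e-05,
        1.08858348e+00, -1.89968380e-02]), 'qvel': array([ 0.00055028,  0.00062802,  0.00053516, -0.00016775, -0.00111815,
        0.00111063]), 'joint_torque': array([-5.35889121e-04, -5.44632018e+01, -2.73661977e+01,  6.43259170e-02,
        2.28387793e-02, -1.39372974e-04]), 'ee_pos': array([269.21887953, 563.42520931, 221.89863029]), 'orientation': array([-6.94399095e-01, -3.06352371e+00,  2.33614780e-03]), 'ft_force': array([-0.42356958, -0.87026489, -0.02313239]), 'moment': array([-0.03336252, -0.00109788,  0.04078792]), 'grasp_force': 0.0, 'width': 87.67698590464158}
top {'fx': 488.82327518564443, 'fy': 488.82327518564443, 'cx': 268.9924607176537, 'cy': 210.57348355593533, 'position': array([ 438.40865721,    5.92715075, 1036.9206022 ]), 'attitude': array([ 0.13358018, -0.13688849, -1.56456988])}
scene {'fx': 479.47229939459515, 'fy': 479.47229939459515, 'cx': 290.3879175909688, 'cy': 210.05708452579302, 'position': array([1229.98095289,  271.97291422,  845.67962071]), 'attitude': array([0.49047871, 0.69218248, 1.85717136])}
```

View pics/top0.png

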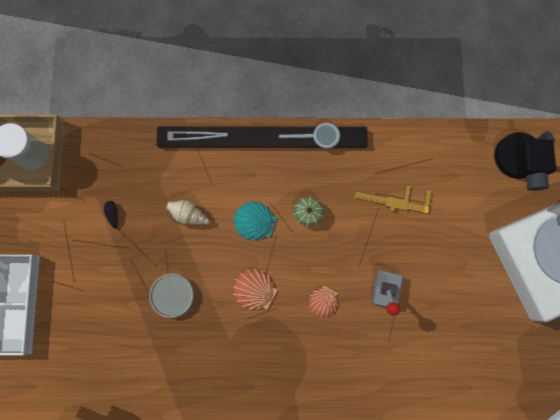

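View pics/scene0.png

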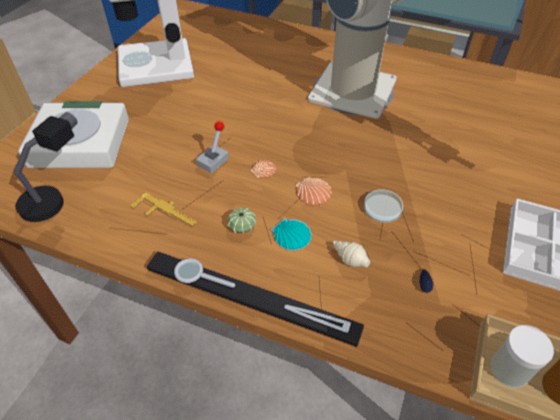

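The top view shows the whelk near (187,212) with its spire to the right, the larger orange scallop near (254,290), the lever base near (388,291) and its knob near (393,309). The small orange and turquoise scallops at (323,302) and (255,221) are decoys. The scene view shows the same layout.

```bash
cat > h.py <<'E'
from workcell import ctrl
import cv2, numpy as np
from scipy.spatial.transform import Rotation as R
def ray(n,px,z,m=None):
    m=m or ctrl.camera_model(n)
    d=R.from_rotvec(m["attitude"]).apply([(px[0]-m["cx"])/m["fx"],-(px[1]-m["cy"])/m["fy"],-1])
    p=m["position"]; return p+d*(z-p[2])/d[2]
def blob(im,lo,hi,box):
    hsv=cv2.cvtColor(im,cv2.COLOR_RGB2HSV); k=cv2.inRange(hsv,lo,hi)
    b=np.zeros_like(k);x0,y0,x1,y1=box;b[y0:y1,x0:x1]=k[y0:y1,x0:x1]
    b=cv2.morphologyEx(b,cv2.MORPH_CLOSE,np.ones((5,5)))
    c=max(cv2.findContours(b,0,2)[0],key=cv2.contourArea)
    return c
def info(name,n,c,z):
    M=cv2.moments(c);ce=(M["m10"]/M["m00"],M["m01"]/M["m00"]);r=cv2.minAreaRect(c)
    print(name,n,"cent",np.round(ce,1),ray(n,ce,z).round(1),"rect",np.round(cv2.boxPoints(r),0).tolist(),ray(n,r[0],z).round(1))
E
python3 - <<'E'
from h import *
t=cv2.imread("pics/top0.png")[:,:,::-1].copy();s=cv2.imread("pics/scene0.png")[:,:,::-1].copy()
for nm,lo,hi,bt,bs,z in(("whelk",(10,10,120),(40,110,255),(155,190,220,240),(325,232,378,275),25),
 ("scallop",(0,90,120),(12,190,255),(225,262,285,318),(290,172,338,208),6),
 ("knob",(0,200,80),(8,255,255),(380,295,408,325),(208,115,232,138),92)):
    for n,im,b in(("top",t,bt),("scene",s,bs)):
        if nm=="knob":
            c=blob(im,lo,hi,b)
        else: c=blob(im,lo,hi,b)
        info(nm,n,c,z); cv2.drawContours(im,[c],-1,(0,0,255),1)
a=cv2.resize(t[180:330,150:420],None,fx=2.9,fy=2.9);cv2.imwrite("pics/c.png",a[:,:,::-1])
for px in((388,291),): print("base",ray("top",px,25))
E
```

```text
whelk top cent [184.6 211.9] [611.2 181.1  25. ] rect [[165.0, 221.0], [166.0, 199.0], [209.0, 201.0], [208.0, 224.0]] [612.8 175.9  25. ]
whelk scene cent [351.9 253.4] [615.  181.2  25. ] rect [[330.0, 264.0], [332.0, 240.0], [372.0, 243.0], [369.0, 268.0]] [616.6 179.5  25. ]
scallop top cent [253.4 289.3] [451.3  36.    6. ] rect [[225.0, 297.0], [245.0, 260.0], [282.0, 281.0], [262.0, 318.0]] [452.   36.1   6. ]
scallop scene cent [313.2 191.2] [457.5  38.    6. ] rect [[292.0, 202.0], [297.0, 175.0], [333.0, 181.0], [328.0, 208.0]] [458.2  36.1   6. ]
knob top cent [392.8 308.7] [ 414.4 -231.1   92. ] rect [[386.0, 309.0], [393.0, 301.0], [401.0, 309.0], [393.0, 316.0]] [ 414.8 -231.5   92. ]
knob scene cent [219.  125.6] [ 414.5 -230.4   92. ] rect [[215.0, 122.0], [223.0, 122.0], [223.0, 129.0], [215.0, 129.0]] [ 414.3 -230.5   92. ]
base [ 448.16482149 -239.58564273   25.        ]
```

View pics/c.png

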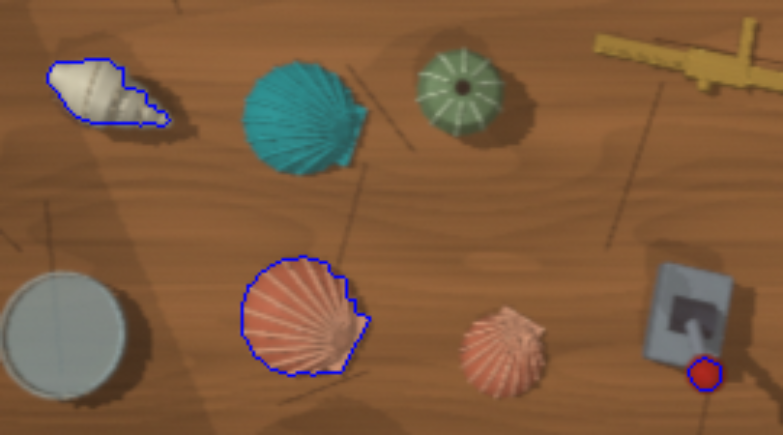

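The masks fit the shells and the knob well. I'll work out the shifts in tool axes.

```bash
cat >> h.py <<'E'
def go(*tg):
    o=ctrl.get_obs();r=R.from_rotvec(o["orientation"]);print("axes",r.as_matrix().round(3).tolist(),"t",o["t"])
    for t in tg: print(t,"->",r.inv().apply(np.array(t)-o["ee_pos"]).round(1))
E
python3 -c "
from h import *
go((615,183,200),(615,183,91))"
```

```text
axes [[-0.902, 0.431, -0.001], [0.431, 0.902, -0.001], [0.0, -0.001, -1.0]] t 0.1
(615, 183, 200) -> [-476.  -194.2   22.2]
(615, 183, 91) -> [-476.  -194.   131.2]
```

```bash
python3 -m inch '[{"xyz":[-36,-15,2],"rot":[0,0,0]},{"xyz":[-73,-30,3],"rot":[0,0,0]},{"xyz":[-110,-45,5],"rot":[0,0,0]},{"xyz":[-147,-60,7],"rot":[0,0,0]},{"xyz":[-184,-75,9],"rot":[0,0,0]},{"xyz":[-221,-90,10],"rot":[0,0,0]},{"xyz":[-258,-105,12],"rot":[0,0,0]},{"xyz":[-295,-120,14],"rot":[0,0,0]},{"xyz":[-332,-135,16],"rot":[0,0,0]},{"xyz":[-369,-150,18],"rot":[0,0,0]},{"xyz":[-406,-165,20],"rot":[0,0,0]},{"xyz":[-436,-178,20],"rot":[0,0,0]}]' 255
python3 -m inch '[{"xyz":[-20,-8,0],"rot":[0,0,0]},{"xyz":[-40,-16,0],"rot":[0,0,0]},{"xyz":[-40,-16,0],"rot":[0,0,0]},{"xyz":[-40,-16,0],"rot":[0,0,0]}]'
python3 - <<'E'
from h import *
go((615,183,91))
cv2.imwrite("pics/w1.png",ctrl.get_image("wrist")[:,:,::-1])
E
```

```text
t: 1.1
ee_pos: [587.3, 212.9, 202.0]
orientation: [-0.696, -3.063, 0.001]
ft_force: [-0.5, 1.4, -1.1]
width: 11.2
grasp_force: 0.0
t: 1.43
ee_pos: [615.3, 182.8, 202.1]
orientation: [-0.697, -3.062, 0.0]
ft_force: [-0.1, 0.5, 0.2]
width: 0.6
grasp_force: 0.0
axes [[-0.901, 0.433, -0.001], [0.433, 0.901, -0.0], [0.001, -0.001, -1.0]] t 1.4333
(615, 183, 91) -> [3.000e-01 1.000e-01 1.111e+02]
```

View pics/w1.png

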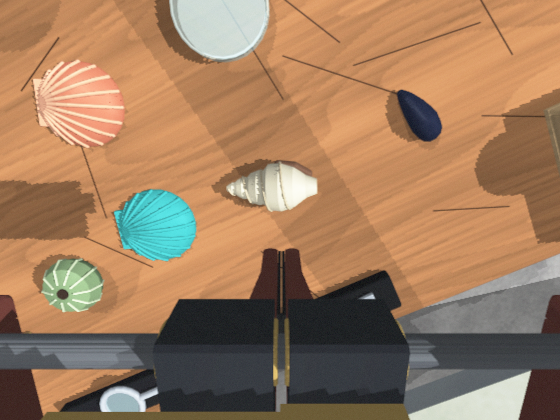

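The wrist view shows the closed fingertips at (281,255), the whelk's fat whorl near (284,187) and the scallop dome near (84,103). I'll check these against the estimates.

```bash
python3 -c "
from h import *
print(ray('wrist',(283,187),40),ray('wrist',(84,103),12))"
python3 -m inch '[{"xyz":[0,0,20],"rot":[0,0,0]},{"xyz":[0,0,40],"rot":[0,0,0]},{"xyz":[0,0,60],"rot":[0,0,0]},{"xyz":[0,0,80],"rot":[0,0,0]},{"xyz":[0,0,95],"rot":[0,0,0]},{"xyz":[0,0,105],"rot":[0,0,0]},{"xyz":[0,0,110],"rot":[0,0,0]},{"xyz":[0,0,110],"rot":[0,0,0]},{"xyz":[0,0,110],"rot":[0,0,0]},{"xyz":[0,0,110],"rot":[0,0,0]},{"xyz":[0,0,110],"rot":[0,0,0]},{"xyz":[0,0,110],"rot":[0,0,0]}]'
python3 - <<'E'
from h import *
cv2.imwrite("pics/s1.png",cv2.resize(ctrl.get_image("scene")[170:320,220:440],None,fx=3,fy=3)[:,:,::-1])
E
```

```text
[609.29349414 189.20737297  40.        ] [453.48279193  45.6326042   12.        ]
t: 2.48
ee_pos: [615.8, 183.8, 93.6]
orientation: [0.694, 3.063, 0.001]
ft_force: [1.1, 0.1, 0.4]
width: 0.5
grasp_force: 0.0
```

View pics/s1.png

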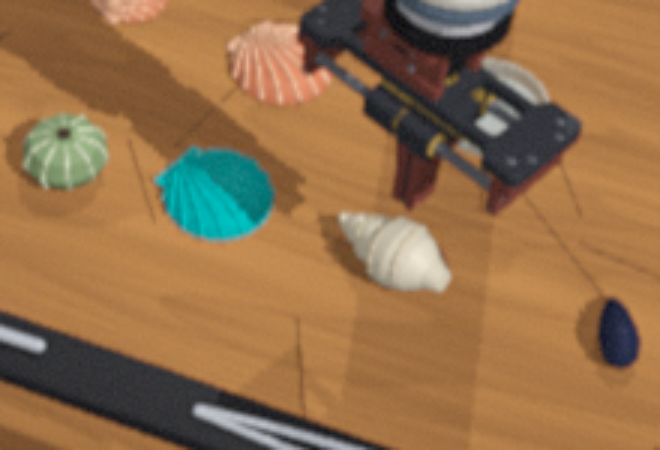

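The fingertips appear just above the whelk without touching it, as planned. The views agree to about 7 mm, against the 30 mm tolerance. Now I'll dwell.

```bash
python3 -c "
from h import *
print(ray('scene',(358,237),93))"
Z='none'
python3 -m inch '[{"xyz":[0,0,2],"rot":[0,0,0]},{"xyz":[0,0,2],"rot":[0,0,0]},{"xyz":[0,0,2],"rot":[0,0,0]},{"xyz":[0,0,2],"rot":[0,0,0]},{"xyz":[0,0,2],"rot":[0,0,0]},{"xyz":[0,0,2],"rot":[0,0,0]},{"xyz":[0,0,2],"rot":[0,0,0]},{"xyz":[0,0,2],"rot":[0,0,0]},{"xyz":[0,0,2],"rot":[0,0,0]},{"xyz":[0,0,2],"rot":[0,0,0]},{"xyz":[0,0,2],"rot":[0,0,0]},{"xyz":[0,0,2],"rot":[0,0,0]}]' | head -2
python3 -m inch '[{"xyz":[0,0,0],"rot":[0,0,0]},{"xyz":[0,0,0],"rot":[0,0,0]},{"xyz":[0,0,0],"rot":[0,0,0]},{"xyz":[0,0,0],"rot":[0,0,0]},{"xyz":[0,0,0],"rot":[0,0,0]},{"xyz":[0,0,0],"rot":[0,0,0]},{"xyz":[0,0,0],"rot":[0,0,0]},{"xyz":[0,0,0],"rot":[0,0,0]},{"xyz":[0,0,0],"rot":[0,0,0]},{"xyz":[0,0,0],"rot":[0,0,0]},{"xyz":[0,0,0],"rot":[0,0,0]},{"xyz":[0,0,0],"rot":[0,0,0]}]' | head -2
python3 -m inch '[{"xyz":[0,0,0],"rot":[0,0,0]},{"xyz":[0,0,0],"rot":[0,0,0]},{"xyz":[0,0,0],"rot":[0,0,0]},{"xyz":[0,0,0],"rot":[0,0,0]},{"xyz":[0,0,0],"rot":[0,0,0]},{"xyz":[0,0,0],"rot":[0,0,0]},{"xyz":[0,0,0],"rot":[0,0,0]},{"xyz":[0,0,0],"rot":[0,0,0]},{"xyz":[0,0,0],"rot":[0,0,0]},{"xyz":[0,0,0],"rot":[0,0,0]},{"xyz":[0,0,0],"rot":[0,0,0]},{"xyz":[0,0,0],"rot":[0,0,0]}]' | head -2
python3 -c "
from h import *
go((615,183,150),(455,40,150),(455,40,57))"
```

```text
[622.29756707 188.35206048  93.        ]
t: 3.53
ee_pos: [615.3, 183.7, 90.7]
t: 4.53
ee_pos: [615.3, 183.6, 90.7]
t: 5.53
ee_pos: [615.3, 183.6, 90.7]
axes [[-0.902, 0.431, -0.0], [0.431, 0.902, -0.0], [0.0, -0.0, -1.0]] t 5.5333
(615, 183, 150) -> [ -0.   -0.7 -59.3]
(455, 40, 150) -> [  82.7 -198.7  -59.3]
(455, 40, 57) -> [  82.7 -198.7   33.7]
```

```bash

python3 -m inch '[{"xyz":[0,0,-30],"rot":[0,0,0]},{"xyz":[0,0,-59],"rot":[0,0,0]},{"xyz":[14,-33,-59],"rot":[0,0,0]},{"xyz":[28,-66,-59],"rot":[0,0,0]},{"xyz":[42,-99,-59],"rot":[0,0,0]},{"xyz":[56,-132,-59],"rot":[0,0,0]},{"xyz":[70,-165,-59],"rot":[0,0,0]},{"xyz":[83,-199,-59],"rot":[0,0,0]},{"xyz":[83,-199,-59],"rot":[0,0,0]},{"xyz":[83,-199,-59],"rot":[0,0,0]},{"xyz":[83,-199,-59],"rot":[0,0,0]}]' | head -2
python3 -m inch '[{"xyz":[0,0,20],"rot":[0,0,0]},{"xyz":[0,0,40],"rot":[0,0,0]},{"xyz":[0,0,60],"rot":[0,0,0]},{"xyz":[0,0,75],"rot":[0,0,0]},{"xyz":[0,0,85],"rot":[0,0,0]},{"xyz":[0,0,92],"rot":[0,0,0]},{"xyz":[0,0,92],"rot":[0,0,0]},{"xyz":[0,0,92],"rot":[0,0,0]}]'
python3 - <<'E'
from h import *
cv2.imwrite("pics/t2.png",cv2.resize(ctrl.get_image("top")[170:340,130:420],None,fx=2.7,fy=2.7)[:,:,::-1])
E
```

```text
t: 6.45
ee_pos: [455.8, 40.0, 150.2]
t: 7.12
ee_pos: [455.1, 40.2, 57.7]
orientation: [0.694, 3.064, 0.0]
ft_force: [0.3, -0.2, -0.0]
width: 0.7
grasp_force: 0.0
```

View pics/t2.png

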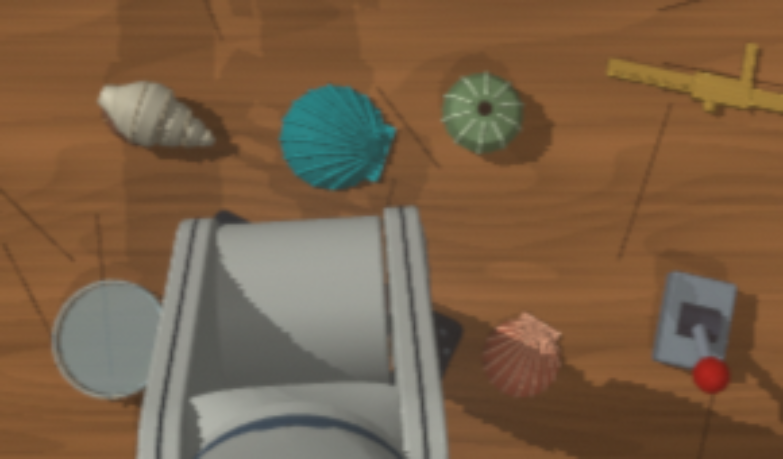

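The arm hides the scallop in the top view. The whelk is where it was, and the measured TCP is at the target. I'll dwell, then lift and plan the lever push.

```bash

python3 -m inch '[{"xyz":[0,0,0],"rot":[0,0,0]},{"xyz":[0,0,0],"rot":[0,0,0]},{"xyz":[0,0,0],"rot":[0,0,0]},{"xyz":[0,0,0],"rot":[0,0,0]},{"xyz":[0,0,0],"rot":[0,0,0]},{"xyz":[0,0,0],"rot":[0,0,0]},{"xyz":[0,0,0],"rot":[0,0,0]},{"xyz":[0,0,0],"rot":[0,0,0]},{"xyz":[0,0,0],"rot":[0,0,0]},{"xyz":[0,0,0],"rot":[0,0,0]},{"xyz":[0,0,0],"rot":[0,0,0]},{"xyz":[0,0,0],"rot":[0,0,0]}]' | head -2
python3 -m inch '[{"xyz":[0,0,0],"rot":[0,0,0]},{"xyz":[0,0,0],"rot":[0,0,0]},{"xyz":[0,0,0],"rot":[0,0,0]},{"xyz":[0,0,0],"rot":[0,0,0]},{"xyz":[0,0,0],"rot":[0,0,0]},{"xyz":[0,0,0],"rot":[0,0,0]},{"xyz":[0,0,0],"rot":[0,0,0]},{"xyz":[0,0,0],"rot":[0,0,0]},{"xyz":[0,0,0],"rot":[0,0,0]},{"xyz":[0,0,0],"rot":[0,0,0]},{"xyz":[0,0,0],"rot":[0,0,0]},{"xyz":[0,0,0],"rot":[0,0,0]}]' | head -2
python3 -m inch '[{"xyz":[0,0,0],"rot":[0,0,0]},{"xyz":[0,0,0],"rot":[0,0,0]},{"xyz":[0,0,0],"rot":[0,0,0]},{"xyz":[0,0,0],"rot":[0,0,0]},{"xyz":[0,0,0],"rot":[0,0,0]},{"xyz":[0,0,0],"rot":[0,0,0]},{"xyz":[0,0,0],"rot":[0,0,0]},{"xyz":[0,0,0],"rot":[0,0,0]},{"xyz":[0,0,0],"rot":[0,0,0]},{"xyz":[0,0,0],"rot":[0,0,0]},{"xyz":[0,0,0],"rot":[0,0,0]},{"xyz":[0,0,0],"rot":[0,0,0]}]' | head -2
python3 -m inch '[{"xyz":[0,0,-30],"rot":[0,0,0]},{"xyz":[0,0,-60],"rot":[0,0,0]},{"xyz":[0,0,-90],"rot":[0,0,0]},{"xyz":[0,0,-105],"rot":[0,0,-0.1]},{"xyz":[0,0,-105],"rot":[0,0,-0.2]},{"xyz":[0,0,-105],"rot":[0,0,-0.25]},{"xyz":[0,0,-105],"rot":[0,0,-0.25]},{"xyz":[0,0,-105],"rot":[0,0,-0.25]}]' | head -3
python3 -c "
from h import *
go((365,-221,162),(365,-221,82))"
```

```text
t: 8.17
ee_pos: [454.6, 39.9, 57.6]
t: 9.17
ee_pos: [454.6, 39.9, 57.7]
t: 10.17
ee_pos: [454.6, 39.8, 57.7]
t: 10.83
ee_pos: [454.4, 39.9, 162.7]
orientation: [-0.31, -3.126, 0.0]
axes [[-0.981, 0.196, -0.0], [0.196, 0.981, -0.0], [0.0, -0.0, -1.0]] t 10.8333
(365, -221, 162) -> [  36.5 -273.3    0.7]
(365, -221, 82) -> [  36.5 -273.3   80.7]
```

```bash

python3 -m inch '[{"xyz":[37,-20,0],"rot":[0,0,0]},{"xyz":[37,-50,0],"rot":[0,0,0]},{"xyz":[37,-85,0],"rot":[0,0,0]},{"xyz":[37,-120,0],"rot":[0,0,0]},{"xyz":[37,-155,0],"rot":[0,0,0]},{"xyz":[37,-190,0],"rot":[0,0,0]},{"xyz":[37,-225,0],"rot":[0,0,0]},{"xyz":[37,-255,0],"rot":[0,0,0]},{"xyz":[37,-273,0],"rot":[0,0,0]},{"xyz":[37,-273,0],"rot":[0,0,0]},{"xyz":[37,-273,0],"rot":[0,0,0]}]' | head -2
python3 -m inch '[{"xyz":[0,0,30],"rot":[0,0,0]},{"xyz":[0,0,60],"rot":[0,0,0]},{"xyz":[0,0,75],"rot":[0,0,0]},{"xyz":[0,0,81],"rot":[0,0,0]},{"xyz":[0,0,81],"rot":[0,0,0]},{"xyz":[0,0,81],"rot":[0,0,0]}]'
python3 - <<'E'
from h import *
go((414.5,-231,82))
cv2.imwrite("pics/s3.png",cv2.resize(ctrl.get_image("scene")[60:210,130:340],None,fx=3,fy=3)[:,:,::-1])
E
```

```text
t: 11.75
ee_pos: [364.7, -221.1, 162.3]
t: 12.25
ee_pos: [365.5, -220.0, 81.9]
orientation: [-0.306, -3.126, -0.0]
ft_force: [-0.4, -0.2, 0.8]
width: 0.3
grasp_force: 0.0
axes [[-0.981, 0.194, -0.0], [0.194, 0.981, 0.0], [0.0, 0.0, -1.0]] t 12.25
(414.5, -231, 82) -> [-50.2  -1.3  -0.1]
```

View pics/s3.png

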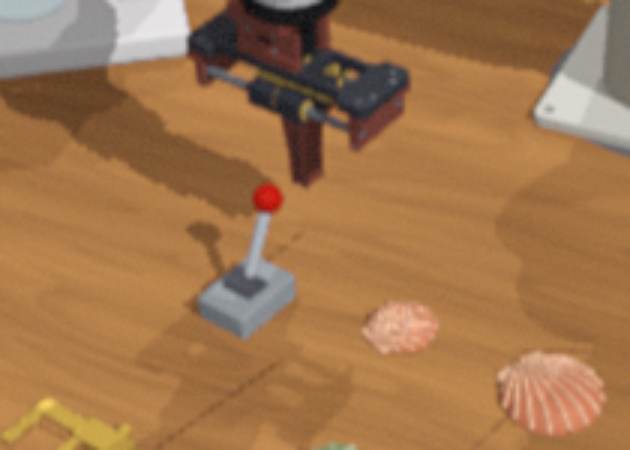

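The closed fingers are directly behind the red knob, which sits at (267,198) in the crop. Now I'll push along tool −x.

```bash

python3 -m inch '[{"xyz":[-8,-1,0],"rot":[0,0,0]},{"xyz":[-16,-1,0],"rot":[0,0,0]},{"xyz":[-24,-1,0],"rot":[0,0,0]},{"xyz":[-32,-1,0],"rot":[0,0,0]},{"xyz":[-40,-1,0],"rot":[0,0,0]},{"xyz":[-48,-1,0],"rot":[0,0,0]},{"xyz":[-56,-1,0],"rot":[0,0,0]},{"xyz":[-64,-1,0],"rot":[0,0,0]},{"xyz":[-72,-1,0],"rot":[0,0,0]},{"xyz":[-80,-1,0],"rot":[0,0,0]},{"xyz":[-88,-1,0],"rot":[0,0,0]},{"xyz":[-92,-1,0],"rot":[0,0,0]}]'
python3 -m inch '[{"xyz":[-2,0,0],"rot":[0,0,0]},{"xyz":[-4,0,0],"rot":[0,0,0]},{"xyz":[-4,0,0],"rot":[0,0,0]},{"xyz":[-4,0,0],"rot":[0,0,0]}]'
python3 - <<'E'
from h import *
im=ctrl.get_image("scene");c=blob(im,(0,200,80),(8,255,255),(170,100,260,180));info("knob","scene",c,92)
E
```

```text
t: 13.3
ee_pos: [456.5, -239.9, 81.6]
orientation: [0.307, 3.126, -0.0]
ft_force: [-0.9, 0.5, -1.3]
width: 0.8
grasp_force: 0.5
t: 13.63
ee_pos: [459.2, -240.4, 81.7]
orientation: [0.307, 3.126, -0.0]
ft_force: [0.1, 0.2, 0.8]
width: 0.6
grasp_force: 0.0
knob scene cent [199.4 139.8] [ 480.8 -248.7   92. ] rect [[193.0, 140.0], [200.0, 134.0], [206.0, 140.0], [199.0, 146.0]] [ 480.8 -249.2   92. ]
```

```bash

python3 -m inch '[{"xyz":[-2,0,0],"rot":[0,0,0]},{"xyz":[-4,0,0],"rot":[0,0,0]},{"xyz":[-6,0,0],"rot":[0,0,0]},{"xyz":[-6,0,0],"rot":[0,0,0]},{"xyz":[-6,0,0],"rot":[0,0,0]}]'
python3 -m inch '[{"xyz":[-1,0,0],"rot":[0,0,0]},{"xyz":[-2,0,0],"rot":[0,0,0]},{"xyz":[-3,0,0],"rot":[0,0,0]},{"xyz":[-3,0,0],"rot":[0,0,0]}]'
python3 - <<'E'
from h import *
im=ctrl.get_image("scene");c=blob(im,(0,200,80),(8,255,255),(170,100,260,180));info("knob","scene",c,92)
E
```

```text
t: 14.1
ee_pos: [465.2, -241.6, 81.7]
orientation: [0.307, 3.126, -0.0]
ft_force: [-0.4, -0.3, -0.3]
width: 0.5
grasp_force: 0.3
t: 14.43
ee_pos: [465.7, -241.5, 81.4]
orientation: [-0.306, -3.122, -0.002]
ft_force: [-9.9, 0.2, 5.4]
width: 0.2
grasp_force: 4.5
knob scene cent [197.8 142.3] [ 490.3 -247.8   92. ] rect [[191.0, 142.0], [198.0, 136.0], [204.0, 142.0], [198.0, 149.0]] [ 489.7 -249.    92. ]
```

Force rose to 10 N and the knob has moved about 76 mm, so the lever is at its stop. Now I'll hold briefly, back off and rise.

```bash

python3 -m inch '[{"xyz":[0,0,0],"rot":[0,0,0]},{"xyz":[15,0,0],"rot":[0,0,0]},{"xyz":[40,0,0],"rot":[0,0,0]},{"xyz":[70,0,0],"rot":[0,0,0]},{"xyz":[80,0,-20],"rot":[0,0,0]},{"xyz":[80,0,-50],"rot":[0,0,0]},{"xyz":[80,0,-80],"rot":[0,0,0]},{"xyz":[80,0,-100],"rot":[0,0,0]},{"xyz":[80,0,-100],"rot":[0,0,0]},{"xyz":[80,0,-100],"rot":[0,0,0]},{"xyz":[80,0,-100],"rot":[0,0,0]},{"xyz":[80,0,-100],"rot":[0,0,0]}]'
python3 - <<'E'
from h import *
im=ctrl.get_image("scene");c=blob(im,(0,200,80),(8,255,255),(170,100,260,180));info("knob","scene",c,92)
cv2.imwrite("pics/s4.png",im[:,:,::-1])
E
```

```text
t: 15.48
ee_pos: [388.9, -226.1, 180.5]
orientation: [-0.307, -3.125, -0.001]
ft_force: [-0.2, -0.1, -0.2]
width: 0.6
grasp_force: 0.0
knob scene cent [198.  142.1] [ 489.5 -247.8   92. ] rect [[192.0, 142.0], [198.0, 136.0], [204.0, 142.0], [198.0, 148.0]] [ 489.2 -247.9   92. ]
```

View pics/s4.png

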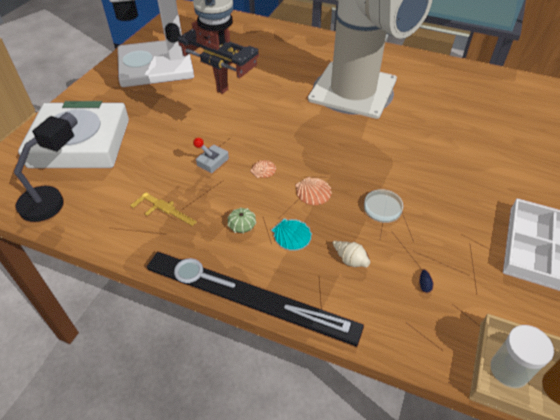

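The lever is fully over with its knob at (198,142), the gripper is clear, and everything else is where it started.

```bash
python3 -c "
from workcell import ctrl
print(ctrl.close_job())"
```

```text
the job is handed in; nothing more can be done
None
```

I pointed at the whelk and then the scallop for about three seconds each, pushed the log lever over to its stop, backed the arm away and handed the job in at about 15.5 s; no contact with the shells or movement of other objects was seen, and no verdict was returned.

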